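# Snap the sealing cap onto a module's filler spigot and keep it pressed home

## Task

Close the filler spigot of the module clamped in the aluminium nest: take the loose red cap with a light grip, since its thin wall cracks under a hard squeeze, carry it over and push it straight down over the four white tongues until it clicks. Do not stop at the click: keep pressing, firmly but without ramming it, until the black rubber ring under the cap is squeezed down, and finish with the gripper still on the cap and still pressing it down, because it must be held so for the leak check. Leave the yellow mug standing where it is.

Things in the scene. Friction and masses are not known exactly. Their poses are not given: they have to be found in the camera images.
- cap_center (a point): centre of the loose red cap, half-way up its axis, 22 mm above its rim; z up. Ribbed round plastic cap, 34 mm across, 44 mm high, about 30 g, standing mouth down and alone on the worktop (a cap like it on the finished module behind is not to be touched). Thin wall: it takes at most 100 N, both fingers added, so grip with 20 to 35 N a finger; friction of its side about 0.6
- cap_rim (a point): centre of the cap's open lower rim, on its axis; a lip round the mouth leaves an opening 20 mm across, above it the bore is 26 mm across and 21 mm deep
- spigot_tip (a point): on the spigot's axis, level with the tips of its four white tongues, 49 mm above the worktop; z up. The tongues form a ring 15 mm across at the tips and 24 mm at the bulge 8 mm lower, and bend inward. The cap's lip meets the bulge with the rim about 5 mm below this point, needs 10 to 20 N of push there and clicks over when the rim is some 11 mm below it
- seal_top (a point): on the spigot's axis, level with the top of the free black rubber ring round the spigot's foot, 13.8 mm below the tongue tips and 7 mm above the module's silvery cover; z up. The cap's rim lands here after the click and must then be pushed further
- seal (a joint): how far the rubber ring is squeezed down, m: 0 free, 0.002 fully flat; it resists with about 4.5 N per mm, so about 10 N makes it flat. The click alone squeezes it less than 0.0007, and without push it springs back
- nest: the fixed nest, an aluminium plate 130 x 94 mm with the clamped module and the spigot on its middle; origin under the middle of the plate, on the spigot's axis, on the worktop; x along the long side. The cap must not be pushed on it with more than 45 N
- cap: the loose red cap; origin at the centre of its rim, z up along its axis
- yellow_mug: bystander: yellow mug near the work, 69 mm across, 96 mm with its handle, 68 mm high; origin on the worktop under it, z up
Things that resemble listed ones, but are neither listed nor needed, are in the scene too. Several things look just like the cap: the one meant starts farthest to the robot's left.

How it is judged:
By the outcome, as a careful person would: the job done as asked, in the order asked, and still so for the second after the job is handed in, while the arm keeps its last pose, push and grip.
It also fails if it takes over 46 s, if anything falls off the work surface, if the arm or the gripper's body presses on something with over 40 N, if the wrist force passes 120 N, or if a joint passes its speed limit or range.

## Robot

A 6-joint arm with a two-finger parallel gripper is mounted at the origin on the work surface; the furniture and walls round the work are solid. World frame = base frame: x ahead of the robot, y to its left, z up, the work surface at z = 0. Lengths are in mm, angles in degrees, forces in N, time in s.
With the tool pointing down it reaches from about 350 to 850 mm from the base axis. Payload 8.1 kg.
Tool frame: the origin (TCP) lies on the centre line of the jaws, within the pads' length; the fingertips stand 19 mm ahead of it and the grasp point (between the pads) is the TCP; z points along the fingers, y is the line along which they close (so a half turn about z gives the same grasp; the last joint's range is limited). The gripper opens to 85 mm and grips with 20 to 120 N. Pads are 22 mm wide; open, the fingers measure 114 mm over their backs; the gripper's body (76 mm by 85 mm) begins 54 mm behind the grasp point. The pads swing forward as they close: fully open they stand 13 mm farther back than shut.
Start: joints at [-81.326, 7.471, 85.268, -0, 87.261, -4.893], TCP at [140.776, -583.256, 250.292] pointing down, gripper open.
Joint ranges: [-169.43, 169.43], [-51.17, 129.36], [1.28, 143.12], [-76.62, 256.62], [0, 156.53], [-152.29, 152.29]. Speed limits (degrees/s): [136.94, 136.94, 159.86, 180, 180, 180].

## Interface

Orientations are given as [roll, pitch, yaw] about the fixed x, y, z axes, in that order (R = Rz(yaw) Ry(pitch) Rx(roll)).
In Python, from bench import r gives the robot as it stands. The module is installed in compiled form; this text tells all that it offers.
- The arm moves only by the tool servo_tool, never from a script. Its arguments are lists of equal length, an entry for each row: "fingers": the finger opening in m, from 0 to 0.0854; "linear": the shift along the tool's x, y, z in m, a list of three; "rotation": the turn, a rotation vector about the tool's x, y, z in degrees, a list of three. A call has 1 to 10 rows; each row is the pose to reach, as a shift and turn from the pose commanded when the call began, along the tool's axes at that moment; what a row does not reach only later rows make up. A row lasts 1/10 s, in which the tool goes at most 50 mm and 8.59 degrees, less where a joint would pass 70% of its speed; a pose out of reach is approached as far as the arm can. A call with a gripper value outside its range is refused whole. The fingers move at their own pace and stop on an object; "force" is the grip in N (left out, the last holds). Time passes only in rows, so rows that repeat a pose let the fingers close. It gives the time, the measured TCP pose, the force, the opening and the grip force at its end, in the units of the state.
- r.sense(): the state, without advancing time (a new reading comes with each control period).
- r.snapshot(name): name is "side" or "top"; returns a dict with "frame" (480x640x3 uint8, red, green, blue), "fx", "fy", "cx", "cy" (pixels), "k1" (the pictures are not rectified: a ray, as slopes to the right and down, at radius r is drawn at 1 + k1 r^2 times it, then the intrinsics apply), "camera_from_world" (4x4, takes a point from world to camera coordinates). Camera axes: x right, y up, looking along -z (the intrinsics and any distortion apply to the point x, -y, -z); pixel columns grow to the right and rows downward; lengths in mm; the calibration is good to about 2 mm. A picture is of the moment at which its call begins. There is no depth.
- r.hand_in(): hands the job in; it is judged then, once.
The state is a dict: "time": time; "joint_pos": joint angles; "qd": joint speeds; "joint_efforts": joint torques, N m; "tool_pos": TCP position; "tcp_rot": TCP orientation; "ft_force": force on the tool from outside, world axes, zero at the start; "wrist_torque": the same for the moment, N m; "finger_gap": finger opening in mm; "grip_force": force on a finger pad.
Only numpy, scipy, OpenCV 4.12 (cv2) and the standard library are available. Lean on these libraries where they do the work, as an engineer would, in place of code of your own. Each camera call takes 0.05 s, during which the arm holds its last target. There are 200 camera calls.

## Working session

There is one attempt and no reset: what is moved stays moved. The work goes in short steps, Python scripts to look and compute and a tool call to move; the robot and the scene stay as the last step left them, time stands still between calls to the robot, and variables do not carry over. Pictures are saved under pics/ and viewed, at most 10 in all, crops included, and the job is handed in when it is done.

Besides the shell and the picture viewer there is one more tool, called after "Emit:" as a command line: name --argument value ..., lists and objects as JSON in quotes. servo_tool: Moves the arm, as the interface text tells. Its arguments: {"type":"object","properties":{"fingers":{"type":"array","items":{"type":"number"}},"linear":{"type":"array","items":{"type":"array","items":{"type":"number"}}},"rotation":{"type":"array","items":{"type":"array","items":{"type":"number"}}},"force":{"type":"number"}},"required":["fingers","linear","rotation"]}

```bash
mkdir -p pics
cat > h.py <<'E'
import numpy as np,cv2,pickle
from bench import r
def snap(n,f):
    s=r.snapshot(n); cv2.imwrite(f'pics/{f}.png',cv2.cvtColor(s['frame'],cv2.COLOR_RGB2BGR)); pickle.dump(s,open(f'{f}.pkl','wb')); return s
def load(f): return pickle.load(open(f'{f}.pkl','rb'))
def K(s): return np.array([[s['fx'],0,s['cx']],[0,s['fy'],s['cy']],[0,0,1.]])
def proj(s,P):
    T=np.array(s['camera_from_world']); p=T[:3,:3]@np.array(P,float)+T[:3,3]; x,y=p[0]/-p[2],-p[1]/-p[2]
    q=1+s['k1']*(x*x+y*y); return np.array([s['fx']*x*q+s['cx'],s['fy']*y*q+s['cy']])
def ray(s,uv):
    T=np.array(s['camera_from_world']); u=cv2.undistortPoints(np.array([[uv]],float),K(s),np.array([s['k1'],0,0,0.]))[0,0]
    d=T[:3,:3].T@np.array([u[0],-u[1],-1]); return -T[:3,:3].T@T[:3,3],d
def atz(s,uv,z):
    c,d=ray(s,uv); return c+d*(z-c[2])/d[2]
def tri(pairs):
    A=0;b=0
    for s,uv in pairs:
        c,d=ray(s,uv); d=d/np.linalg.norm(d); M=np.eye(3)-np.outer(d,d); A=A+M; b=b+M@c
    return np.linalg.solve(A,b)
E
python3 - <<'E'
from h import *
for n in('side','top'):
    s=snap(n,n+'0'); c,_=ray(s,(320,240)); print(n,c.round(),s['fx'],s['k1'],atz(s,(320,240),0).round())
print(r.sense())
E
```

```text
side [ 413. -584.  612.] 437.1642709202337 -0.06218340010733136 [542. 175.   0.]
top [403.  80. 945.] 602.3311820761444 -0.09974542315409152 [533.  64.   0.]
{'time': 0.1, 'joint_pos': array([-8.13278367e+01,  7.51320276e+00,  8.53232098e+01,  8.95195089e-04,
        8.72605245e+01, -4.89435103e+00]), 'qd': array([-0.02523861, -0.09641229, -0.19130072,  0.00986476,  0.01706707,
        0.01698857]), 'joint_efforts': array([ 3.17664471e-04, -5.70952713e+01, -5.01943266e+01, -2.18878736e-04,
        8.15481821e-03, -3.81535938e-05]), 'tool_pos': array([ 140.68878095, -582.80014135,  249.3224151 ]), 'tcp_rot': array([-1.79903493e+02, -9.16138053e-03,  1.35664630e+01]), 'ft_force': array([ 0.24288588, -0.19068356, -0.02900431]), 'wrist_torque': array([-0.02706263, -0.0132141 , -0.03715386]), 'grip_force': 0.0, 'finger_gap': 85.41798374504089}
```

View pics/side0.png

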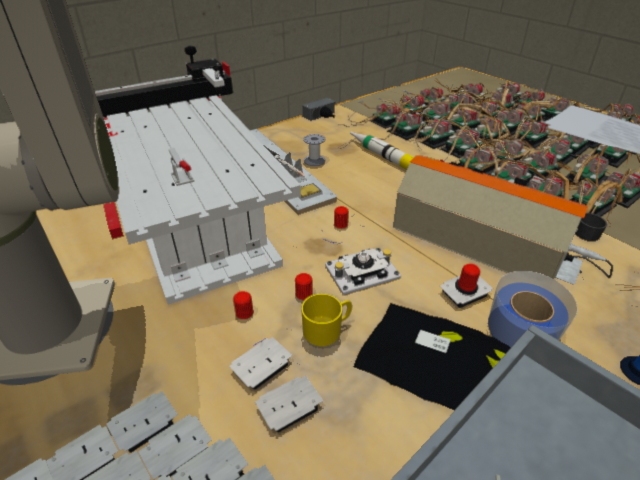

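View pics/top0.png

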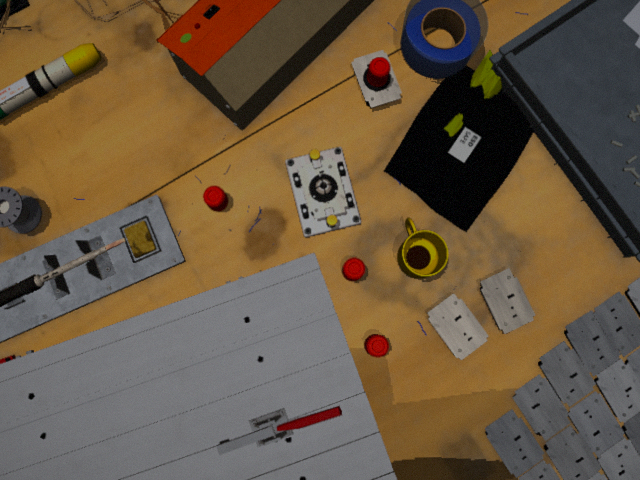

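The side view shows loose caps at (342,217), (303,286) and (243,305), and the nest at (363,262). In the top view the leftmost cap is at (215,197), the nest spigot at (323,187) and the mug at (423,253). I'll enlarge these.

Run:
```python
from h import *
t=cv2.imread('pics/top0.png'); s=cv2.imread('pics/side0.png')
a=cv2.resize(t[140:250,190:370],None,fx=4,fy=4,interpolation=cv2.INTER_CUBIC)
cv2.imwrite('pics/c1.png',a)
cv2.imwrite('pics/c2.png',cv2.resize(s[195:305,310:430],None,fx=5,fy=5,interpolation=cv2.INTER_CUBIC))
S=load('side0');T=load('top0')
for n,u,z in(('cap',(214,194),44),('spig',(323,187),49),('mug',(424,254),68),('cap2',(353,268),44),('fincap',(377,66),80)):print(n,atz(T,u,z).round(1),proj(S,atz(T,u,z)).round(1))
```

```text
cap [602.2 225.4  44. ] [342.4 208.8]
spig [607.7  58.4  49. ] [362.2 253.4]
mug [499.2 -86.8  68. ] [320.6 306.5]
cap2 [483.5  16.7  44. ] [303.3 276.1]
fincap [788.4 -28.6  80. ] [468.9 260.7]
```

View pics/c1.png

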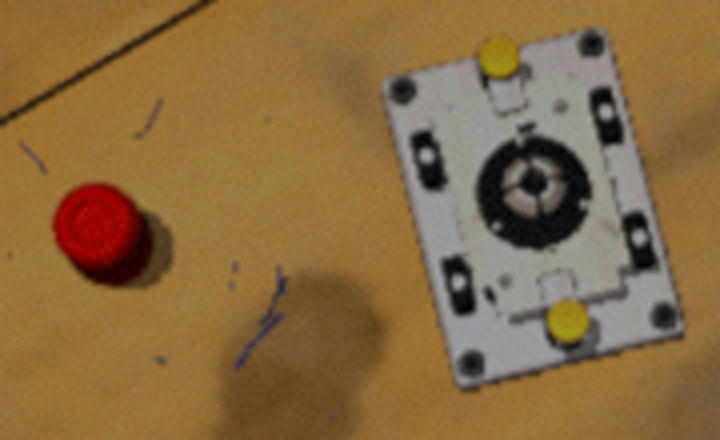

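View pics/c2.png

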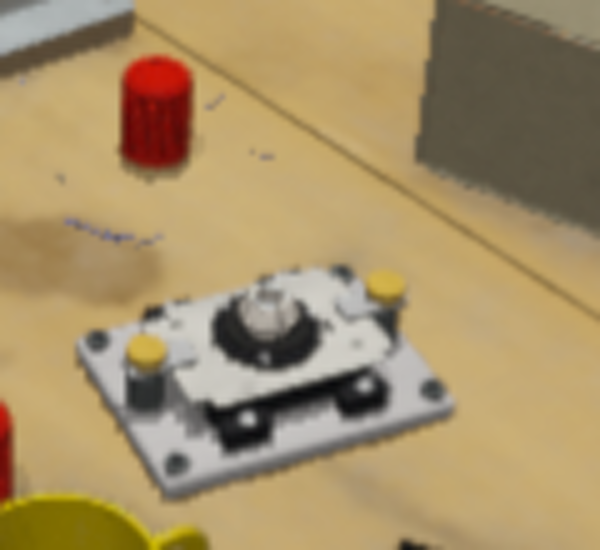

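Run:
```python
from h import *
S=load('side0');T=load('top0')
for n,a,b in(('captop',(213.4,195.1),(341.2,210)),('tip',(323.4,185.3),(363.7,253.8)),('tablecorner',(315,255),(299.5,186)),('knobA',(314.5,153.8),(387,252.5)),('knobB',(331.6,220),(339,265))):
    p=tri([(T,a),(S,b)]); print(n,p.round(1),(proj(T,p)-a).round(1),(proj(S,p)-b).round(1))
print(atz(T,(213.4,195.1),44),atz(T,(323.4,185.3),49))
c=[atz(T,(190+x/4,140+y/4),12)[:2] for x,y in((403,90),(592,43),(664,316),(471,363))]
print(np.round(c,1),np.mean(c,0)); print(c[0]-c[3],c[1]-c[2],c[0]-c[1])
d=c[0]-c[3]+c[1]-c[2]; print(np.degrees(np.arctan2(d[1],d[0])))
```

```text
captop [600.6 227.   40. ] [-0.   0.5] [ 0.3 -0.1]
tip [610.6  57.7  48.2] [ 0. -0.] [-0.  0.]
tablecorner [486.8  74.4 207.1] [ 0.  -0.5] [-0.4  0.1]
knobA [664.1  69.9  34.5] [-0.   0.2] [ 0.2 -0. ]
knobB [558.7  46.4  35.6] [-0.   0.1] [ 0. -0.]
[600.46165337 226.33653705  44.        ] [610.34373478  57.7592764   49.        ]
[[657.5 107.9]
 [675.   31.9]
 [563.4   7.1]
 [546.6  83.4]] [610.64302378  57.55202883]
[110.84191215  24.53544251] [111.60785029  24.80279186] [-17.58692987  76.01366588]
12.505476851995994
```

The leftmost cap is at about (600.5, 226.5) and the spigot at (610.5, 57.7). The nest's yaw is 12.5° and the table block is 207 mm high. I'll travel at z≈290 with the fingers closing across the nest's short side.

Emit:
servo_tool --fingers '[0.085,0.085,0.085,0.085,0.085,0.085,0.085,0.085,0.085,0.085]' --linear '[[0.016,-0.017,-0.01],[0.045,-0.048,-0.02],[0.0764,-0.0815,-0.03],[0.108,-0.115,-0.04],[0.14,-0.149,-0.04],[0.172,-0.183,-0.04],[0.204,-0.217,-0.04],[0.236,-0.251,-0.04],[0.268,-0.285,-0.04],[0.3,-0.319,-0.04]]' --rotation '[[0,0,0.5],[0,0,1.1],[0,0,1.1],[0,0,1.1],[0,0,1.1],[0,0,1.1],[0,0,1.1],[0,0,1.1],[0,0,1.1],[0,0,1.1]]' --force 28

```text
time: 1.1
tool_pos: [357.9, -201.0, 290.1]
tcp_rot: [180.0, -0.0, 12.4]
ft_force: [1.4, -0.5, 0.3]
finger_gap: 84.9
grip_force: 0.0
```

Emit:
servo_tool --fingers '[0.085,0.085,0.085,0.085,0.085,0.085,0.085,0.085,0.085,0.085]' --linear '[[0.033,-0.036,0],[0.066,-0.073,0],[0.099,-0.11,0],[0.132,-0.147,0],[0.165,-0.183,0],[0.198,-0.22,0],[0.231,-0.257,0],[0.264,-0.293,0],[0.297,-0.33,0.01],[0.32,-0.355,0.04]]' --rotation '[[0,0,0],[0,0,0],[0,0,0],[0,0,0],[0,0,0],[0,0,0],[0,0,0],[0,0,0],[0,0,0],[0,0,0]]'

```text
time: 2.1
tool_pos: [595.8, 216.4, 252.9]
tcp_rot: [-180.0, -0.3, 12.6]
ft_force: [0.2, -0.5, -0.0]
finger_gap: 84.9
grip_force: 0.0
```

Emit:
servo_tool --fingers '[0.085,0.085,0.085,0.085,0.085]' --linear '[[0.007,-0.008,0.04],[0.01,-0.0115,0.08],[0.01,-0.0115,0.12],[0.01,-0.0115,0.14],[0.01,-0.0115,0.14]]' --rotation '[[0,0,0],[0,0,0],[0,0,0],[0,0,0],[0,0,0]]'

```text
time: 2.6
tool_pos: [597.2, 225.4, 104.7]
tcp_rot: [180.0, 0.5, 12.5]
ft_force: [0.0, -0.2, 0.1]
finger_gap: 85.0
grip_force: 0.0
```

Run:
```python
from h import *
S=snap('side','side1');T=snap('top','top1')
a=cv2.resize(S['frame'][120:250,270:420],None,fx=4,fy=4,interpolation=cv2.INTER_CUBIC)
b=cv2.resize(T['frame'][130:260,150:300],None,fx=4,fy=4,interpolation=cv2.INTER_CUBIC)
o=np.hstack([a,b]); o=cv2.resize(o,(800,int(800*o.shape[0]/o.shape[1])))
cv2.imwrite('pics/c3.png',o[...,::-1]); q=r.sense(); print(o.shape,q['tool_pos'],q['tcp_rot'],q['joint_pos'],q['ft_force'])
```

```text
(346, 800, 3) [600.52950847 226.24288238 110.36380294] [1.79996693e+02 4.77585209e-02 1.24644997e+01] [ 1.60673638e+01  1.96459558e+01  8.61093657e+01 -3.11047830e-04
  7.42925505e+01  9.36029470e+01] [-0.12163925  0.32667271  0.02297855]
```

View pics/c3.png

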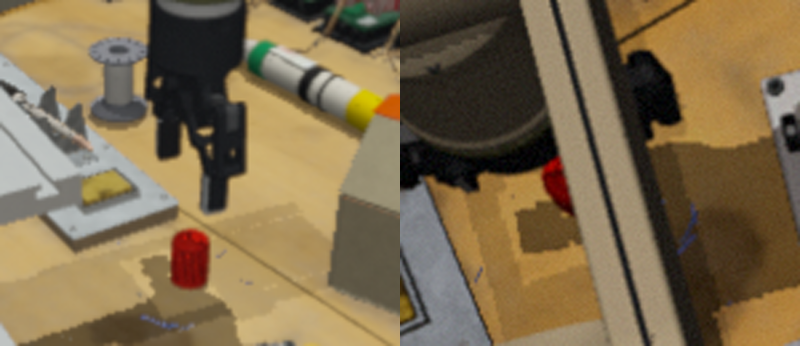

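The gripper is centred over the cap in the side view, and the arm hides it in the top view. Descending and gripping.

Emit:
servo_tool --fingers '[0.085,0.085,0.085,0.085,0.06,0.045,0.03,0.03,0.03,0.03]' --linear '[[0,0,0.03],[0,0,0.06],[0,0,0.078],[0,0,0.083],[0,0,0.083],[0,0,0.083],[0,0,0.083],[0,0,0.083],[0,0,0.083],[0,0,0.083]]' --rotation '[[0,0,0],[0,0,0],[0,0,0],[0,0,0],[0,0,0],[0,0,0],[0,0,0],[0,0,0],[0,0,0],[0,0,0]]' --force 30

```text
time: 3.7
tool_pos: [601.9, 226.7, 29.1]
tcp_rot: [-180.0, -0.2, 12.5]
ft_force: [-0.7, -0.1, 6.7]
finger_gap: 33.3
grip_force: 29.7
```

Emit:
servo_tool --fingers '[0.03,0.03,0.03,0.03,0.03,0.03]' --linear '[[0,0,-0.005],[0,0,-0.03],[0,0,-0.065],[0,0,-0.095],[0,0,-0.1],[0,0,-0.1]]' --rotation '[[0,0,0],[0,0,0],[0,0,0],[0,0,0],[0,0,0],[0,0,0]]'

```text
time: 4.3
tool_pos: [601.8, 226.7, 129.4]
tcp_rot: [-180.0, -0.2, 12.5]
ft_force: [-0.1, -0.7, 0.1]
finger_gap: 33.3
grip_force: 29.9
```

Emit:
servo_tool --fingers '[0.03,0.03,0.03,0.03,0.03,0.03,0.03]' --linear '[[-0.004,0.025,0],[-0.011,0.065,0],[-0.018,0.108,0],[-0.024,0.145,0],[-0.028,0.165,0],[-0.028,0.167,0],[-0.028,0.167,0]]' --rotation '[[0,0,0],[0,0,0],[0,0,0],[0,0,0],[0,0,0],[0,0,0],[0,0,0]]'

```text
time: 5.0
tool_pos: [608.5, 56.9, 125.7]
tcp_rot: [-180.0, 0.1, 12.4]
ft_force: [-0.4, 0.1, -0.8]
finger_gap: 32.8
grip_force: 29.9
```

Emit:
servo_tool --fingers '[0.03,0.03,0.03,0.03]' --linear '[[0,0,0.01],[0,0,0.03],[0,0,0.035],[0,0,0.035]]' --rotation '[[0,0,0],[0,0,0],[0,0,0],[0,0,0]]'

```text
time: 5.4
tool_pos: [607.8, 58.3, 90.2]
tcp_rot: [-179.9, 0.2, 12.5]
ft_force: [-0.3, -0.3, -0.7]
finger_gap: 33.0
grip_force: 29.9
```

Run:
```python
from h import *
S=snap('side','side2');T=snap('top','top2')
q=r.sense(); print(q['tool_pos'],q['tcp_rot'],q['ft_force'],q['grip_force'])
a=cv2.resize(S['frame'][190:300,315:415],(400,440),interpolation=cv2.INTER_CUBIC)
b=cv2.resize(T['frame'][130:240,270:370],(400,440),interpolation=cv2.INTER_CUBIC)
cv2.imwrite('pics/c4.png',np.hstack([a,b])[...,::-1])
```

```text
[609.39521432  57.85666589  92.3937049 ] [-1.79995967e+02  5.76811470e-03  1.25171799e+01] [ 0.64298374 -0.55208871 -0.14328575] 29.944497907999903
```

View pics/c4.png

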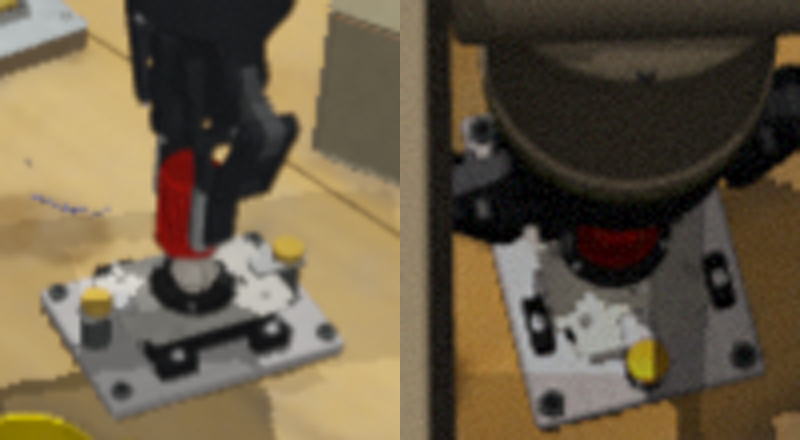

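The cap hangs just above the spigot: side crop left edge x≈157, rim y≈255; top crop from x≈575 to 660. I'll compare that with a predicted cap outline.

Run:
```python
from h import *
S=load('side2');T=load('top2')
def sil(s,cx,cy,z0,shape=(480,640)):
    th=np.linspace(0,2*np.pi,60); P=[proj(s,(cx+17*np.cos(t),cy+17*np.sin(t),z)) for t in th for z in(z0,z0+44)]
    return cv2.convexHull(np.float32(P))[:,0]
red=lambda f:(f[...,0]>70)&(f[...,0]>2.5*f[...,1].astype(float))&(f[...,0]>2.5*f[...,2].astype(float))
for n,s,box in(('side',S,(210,270,340,400)),('top',T,(160,220,300,350))):
    m=red(s['frame'].astype(int))[box[0]:box[1],box[2]:box[3]]
    h=sil(s,609.4,57.8,65.4)
    ys,xs=np.nonzero(m); print(n,'red x',xs.min()+box[2],xs.max()+box[2],'y',ys.min()+box[0],ys.max()+box[0],'pred',h.min(0).round(1),h.max(0).round(1))
    # row-wise left/right edges
    for y in sorted(set(ys))[::4]:
        k=xs[ys==y]; print(y+box[0],k.min()+box[2],k.max()+box[2],end=' | ')
    print()
    for e in((2,0),(0,2)):
        h2=sil(s,609.4+e[0],57.8+e[1],65.4); print('d',e,(h2.min(0)-h.min(0)).round(2))
    # initial sanity: same for cap at rest
S0=load('side0');T0=load('top0')
for s,b in((S0,(200,235,325,360)),(T0,(175,220,195,235))):
    m=red(s['frame'].astype(int))[b[0]:b[1],b[2]:b[3]];ys,xs=np.nonzero(m);h=sil(s,600.5,226.4,0)
    print('rest',xs.min()+b[2],xs.max()+b[2],ys.min()+b[0],ys.max()+b[0],h.min(0).round(1),h.max(0).round(1))
print('tip',proj(S,(610.5,57.7,49)),proj(S0,(610.5,57.7,49)))
```

```text
side red x 354 366 y 228 253 pred [355.1 224.1] [374.2 252.7]
228 359 362 | 232 355 362 | 236 355 362 | 240 355 362 | 244 354 361 | 248 354 361 | 252 356 362 | 
d (2, 0) [ 0.99 -0.09]
d (0, 2) [-0.23 -0.6 ]
top red x 324 327 y 189 189 pred [312.2 164.8] [336.1 194.6]
189 324 327 | 
d (2, 0) [-0.03 -1.36]
d (0, 2) [-1.4   0.03]
rest 335 347 206 227 [333.7 204.5] [349.  228.4]
rest 203 224 186 206 [202.3 184.2] [228.4 211.3]
tip [363.67657024 253.50770617] [363.67657024 253.50770617]
```

Run:
```python
from h import *
exec("""
def sil(s,cx,cy,z0):
    th=np.linspace(0,2*np.pi,60); P=[proj(s,(cx+17*np.cos(t),cy+17*np.sin(t),z)) for t in th for z in(z0,z0+44)]
    return cv2.convexHull(np.float32(P))[:,0]
""")
def edges(h,y):
    c=np.vstack([h,h[:1]]);o=[]
    for p,q in zip(c[:-1],c[1:]):
        if (p[1]-y)*(q[1]-y)<0:o.append(p[0]+(q[0]-p[0])*(y-p[1])/(q[1]-p[1]))
    return np.round(sorted(o),1)
def redn(f): f=f.astype(float)+1; return (f[...,0]-f[...,1])
S=load('side2');T=load('top2');S0=load('side0')
R=redn(S['frame']);h=sil(S,609.4,57.8,65.4)
for y in(234,240,246): print(y,R[y,350:366].astype(int),edges(h,y))
R=redn(S0['frame']);h=sil(S0,600.5,226.4,0)
for y in(214,218,222): print(y,R[y,330:353].astype(int),S0['frame'][y,330:338,1],edges(h,y))
F=T['frame'];print('top');
for y in range(182,200,1): print(y,(F[y,309:340,0].astype(int)-F[y,309:340,1]))
print(sil(T,609.4,57.8,65.4).max(0))
```

```text
234 [ 25  25  25  18  42  93 111 107 100  97  99  95  89  48   7   1] [356.  373.8]
240 [ 25  25  25  28  71  96  90 100 105  98 112 102  67   7  -1  -1] [355.5 373.2]
246 [ 25  25  27  39  84 109 102  93 102  95  95  88  24   0  -1  -1] [355.1 372.6]
214 [ 26  26  26  29  66 103 116 106 106 114 120 124 126 124 114 103 100  81
  50  29  27  26  28] [175 175 174 165  81  21  14  14] [334.  348.7]
218 [ 26  26  26  28  58  84  96 105  97  95 102  93  88 101  93  92  93  76
  48  30  29  28  28] [173 174 174 164  69  12  15  16] [333.9 348.5]
222 [ 26  26  27  28  52  89  95 102 101  84  97  98  92 100  92  75  78  61
  39  28  26  26  26] [176 176 174 165  69  11  11  12] [333.8 348.3]
top
182 [ 7  6 -4  5 -3 -4  0  2  2 -1 -6 -4 -3  2  1  2  1  0  2  7  5 -3 -5  2
 -3 -3 -2 -4 -2  0 -1]
183 [-4  0 -4  0  1 -7  6  0 -4 -3  0 -6 -1 -8  1 -2  3  3  6 -3 -4 -4  1  3
  0  2  5  2  2 -3  1]
184 [ 1  0 -2 -3  3 -3  4 -1 -7  2  7  0 -1  0  0  5  3  0 -1  4 -2  0  1 -2
  0 -2  1 -4  0  0  0]
185 [ 0 -4  2  0 -5  5 -3  2 -3 -2  0 -1  9  1  1  5 -1  0  0  1 -1 -2  1  1
  0  1  3  2  3  2  1]
186
[... 718 characters left out ...]
6 22 42 44 40 38 45 37 38 35 31 38 36 45 33 45 41 37 21
  4 -4  1 -1  3  9  3]
194 [ 5  4  3 -3  1  3  7 14 31 48 50 46 38 46 43 36 40 43 43 44 38 30 13 -6
  5  1 -3  5  4  4  4]
195 [ 6  1  0  1 -3 -3  1  1 13 27 39 47 45 46 52 44 46 42 33 34 21  8  0 -1
  3  3  0  3  6  3  2]
196 [ 4  4  5  2  1 -2  1 10 -2 13 12 22 32 35 35 26 31 22 14 14  9 -3 -2  1
  2  3  8  5  3  2  3]
197 [ 5  4  4  6  2  4  6 -2 -1 -1  0  4  0  5  8 15 15  2  1  2 -3  3  1 -5
  1 -4  4  5  5  3  3]
198 [ 5  7  5  5  2  8  0 -2 -2 -1 -2  0  4  0 -1  4  1  2 -5  2 -1  0 -1  0
  4  1  1  2  6  6  8]
199 [ 3  4  2  6  8  2 -1  1 -3  0  4  0 -7  4  2  3  2  0  3 -4  6  0  3  2
  5  2  3  4  6  2  6]
[336.11288 194.55353]
```

Run:
```python
from h import *
from scipy.optimize import least_squares
S=load('side2');T=load('top2')
def sil(s,cx,cy,z0):
    th=np.linspace(0,2*np.pi,90); P=[proj(s,(cx+17*np.cos(t),cy+17*np.sin(t),z)) for t in th for z in(z0,z0+44)]
    return cv2.convexHull(np.float32(P))
L=[(S,(354.3,234)),(S,(353.9,240)),(S,(353.7,246)),(T,(314.2,191)),(T,(314.5,192)),(T,(315.4,193)),(T,(316.9,194)),(T,(318.3,195)),(T,(320.5,196)),(T,(322,196.4)),(T,(325,196.4)),(T,(327,196)),(T,(329.3,195)),(T,(330.9,194)),(T,(332,193)),(T,(332.6,192))]
w=[2,2,2]+[1]*13
f=lambda p:[k*cv2.pointPolygonTest(sil(s,*p[:2],p[2]),uv,True) for k,(s,uv) in zip(w,L)]+[(p[2]-65.4)/3]
o=least_squares(f,[607,57.8,65.4],diff_step=1e-3); print(o.x.round(2),np.round(o.fun,1))
```

```text
[606.34  57.74  65.98] [-0.3 -0.2  0.2  0.2 -0.1 -0.   0.2  0.1  0.  -0.   0.   0.   0.  -0.
 -0.   0.2  0.2]
```

Emit:
servo_tool --fingers '[0.03,0.03,0.03,0.03,0.03]' --linear '[[0.0037,0.0008,0.003],[0.0037,0.0008,0.008],[0.0037,0.0008,0.01],[0.0037,0.0008,0.01],[0.0037,0.0008,0.01]]' --rotation '[[0,0,0],[0,0,0],[0,0,0],[0,0,0],[0,0,0]]'

```text
time: 6.0
tool_pos: [613.1, 57.2, 82.2]
tcp_rot: [-180.0, 0.0, 12.5]
ft_force: [0.5, 0.1, -0.8]
finger_gap: 33.0
grip_force: 29.9
```

Run:
```python
from h import *
T0=load('top0'); g=T0['frame'][165:210,300:350].max(2); m=(g<60).astype(np.uint8)
n,l,st,ce=cv2.connectedComponentsWithStats(m); i=1+np.argmax(st[1:,4]); c=cv2.findContours((l==i).astype(np.uint8),cv2.RETR_EXTERNAL,cv2.CHAIN_APPROX_NONE)[0][0]
e=cv2.fitEllipse(c); u=np.array(e[0])+(300,165); print(e,u,[atz(T0,u,z)[:2].round(1) for z in(28,35)])
S=snap('side','side3');T=snap('top','top3');q=r.sense();print(q['tool_pos'],q['tcp_rot'],q['ft_force'])
a=cv2.resize(S['frame'][225:285,325:405],(800,600),interpolation=cv2.INTER_CUBIC); cv2.imwrite('pics/c5.png',a[...,::-1])
```

```text
((23.090694427490234, 22.731935501098633), (26.349510192871094, 26.681224822998047), 117.97290802001953) [323.09069443 187.7319355 ] [array([611.3,  57.8]), array([609.7,  58. ])]
[613.2413008   57.19341149  82.46678339] [ 1.79999846e+02 -1.09326647e-02  1.24622001e+01] [-0.10532918  0.26476511 -0.1206833 ]
```

View pics/c5.png

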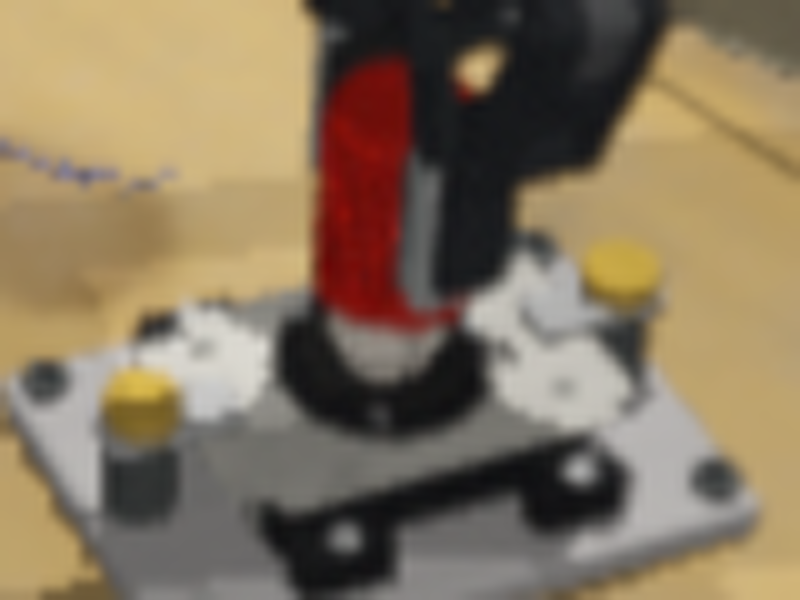

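The cap rim (crop 318–467, centre 392) is nearly over the tongues (centre ≈390) and the ring (384), so I'll trim 0.5 mm back and lower it gently.

Emit:
servo_tool --fingers '[0.03,0.03,0.03,0.03,0.03,0.03,0.03,0.03]' --linear '[[-0.0005,0,0.001],[-0.0005,0,0.0025],[-0.0005,0,0.004],[-0.0005,0,0.006],[-0.0005,0,0.008],[-0.0005,0,0.0095],[-0.0005,0,0.011],[-0.0005,0,0.011]]' --rotation '[[0,0,0],[0,0,0],[0,0,0],[0,0,0],[0,0,0],[0,0,0],[0,0,0],[0,0,0]]' --force 33

```text
time: 6.9
tool_pos: [613.3, 57.4, 72.4]
tcp_rot: [-180.0, -0.1, 12.5]
ft_force: [-1.1, 1.4, 7.0]
finger_gap: 33.1
grip_force: 33.6
```

Emit:
servo_tool --fingers '[0.03,0.03,0.03,0.03]' --linear '[[0,0,0.0007],[0,0,0.0014],[0,0,0.002],[0,0,0.002]]' --rotation '[[0,0,0],[0,0,0],[0,0,0],[0,0,0]]'

```text
time: 7.3
tool_pos: [613.8, 57.6, 71.5]
tcp_rot: [-180.0, -0.2, 12.5]
ft_force: [-3.3, 1.7, 12.3]
finger_gap: 33.0
grip_force: 34.1
```

Emit:
servo_tool --fingers '[0.03,0.03,0.03,0.03]' --linear '[[0,0,0.0007],[0,0,0.0014],[0,0,0.002],[0,0,0.002]]' --rotation '[[0,0,0],[0,0,0],[0,0,0],[0,0,0]]'

```text
time: 7.7
tool_pos: [612.7, 57.6, 67.4]
tcp_rot: [-180.0, -0.0, 12.5]
ft_force: [-1.4, 3.1, 2.0]
finger_gap: 33.1
grip_force: 33.2
```

Force rose to 12 N and then fell to 2 N, which looks like the click. I'll keep pressing.

Emit:
servo_tool --fingers '[0.03,0.03,0.03,0.03,0.03]' --linear '[[0,0,0.0007],[0,0,0.0014],[0,0,0.002],[0,0,0.0025],[0,0,0.0025]]' --rotation '[[0,0,0],[0,0,0],[0,0,0],[0,0,0],[0,0,0]]'

```text
time: 8.2
tool_pos: [612.4, 57.0, 64.4]
tcp_rot: [180.0, 0.0, 12.5]
ft_force: [-0.3, 2.5, -1.0]
finger_gap: 32.9
grip_force: 33.0
```

Emit:
servo_tool --fingers '[0.03,0.03,0.03,0.03]' --linear '[[0,0,0.0005],[0,0,0.001],[0,0,0.001],[0,0,0.001]]' --rotation '[[0,0,0],[0,0,0],[0,0,0],[0,0,0]]'

```text
time: 8.6
tool_pos: [612.7, 56.9, 64.0]
tcp_rot: [180.0, -0.0, 12.5]
ft_force: [-2.5, -0.3, 1.9]
finger_gap: 33.4
grip_force: 33.3
```

Emit:
servo_tool --fingers '[0.03,0.03,0.03,0.03]' --linear '[[0,0,0.0005],[0,0,0.001],[0,0,0.0015],[0,0,0.0015]]' --rotation '[[0,0,0],[0,0,0],[0,0,0],[0,0,0]]'

```text
time: 9.0
tool_pos: [612.9, 56.9, 62.9]
tcp_rot: [180.0, -0.0, 12.5]
ft_force: [-4.8, -0.1, 7.2]
finger_gap: 33.0
grip_force: 33.7
```

Emit:
servo_tool --fingers '[0.03,0.03,0.03,0.03]' --linear '[[0,0,0.0005],[0,0,0.001],[0,0,0.001],[0,0,0.001]]' --rotation '[[0,0,0],[0,0,0],[0,0,0],[0,0,0]]'

```text
time: 9.4
tool_pos: [613.0, 56.9, 62.4]
tcp_rot: [180.0, -0.0, 12.5]
ft_force: [-6.9, 0.2, 10.4]
finger_gap: 33.0
grip_force: 34.1
```

Emit:
servo_tool --fingers '[0.03,0.03,0.03,0.03]' --linear '[[-0.0003,0,0.0005],[-0.0005,0,0.001],[-0.0005,0,0.0013],[-0.0005,0,0.0013]]' --rotation '[[0,0,0],[0,0,0],[0,0,0],[0,0,0]]'

```text
time: 9.8
tool_pos: [613.0, 56.9, 62.2]
tcp_rot: [180.0, -0.1, 12.5]
ft_force: [-8.4, -0.4, 16.2]
finger_gap: 32.9
grip_force: 34.7
```

Emit:
servo_tool --fingers '[0.03,0.03,0.03,0.03]' --linear '[[-0.0003,0,0.0005],[-0.0005,0,0.001],[-0.0005,0,0.001],[-0.0005,0,0.001]]' --rotation '[[0,0,0],[0,0,0],[0,0,0],[0,0,0]]'

```text
time: 10.2
tool_pos: [613.0, 56.9, 62.1]
tcp_rot: [180.0, -0.1, 12.5]
ft_force: [-10.1, 0.6, 21.5]
finger_gap: 33.4
grip_force: 35.2
```

The force now climbs steeply (62.4→62.1 mm takes 10→21 N), so the ring has bottomed out. One hold and a check look.

Emit:
servo_tool --fingers '[0.03,0.03,0.03,0.03,0.03]' --linear '[[0,0,0],[0,0,0],[0,0,0],[0,0,0],[0,0,0]]' --rotation '[[0,0,0],[0,0,0],[0,0,0],[0,0,0],[0,0,0]]'

```text
time: 10.7
tool_pos: [613.0, 56.9, 62.2]
tcp_rot: [180.0, -0.1, 12.5]
ft_force: [-9.9, -0.8, 22.3]
finger_gap: 32.9
grip_force: 35.2
```

Run:
```python
from h import *
S=snap('side','side4')
a=cv2.resize(S['frame'][225:285,325:405],(800,600),interpolation=cv2.INTER_CUBIC); cv2.imwrite('pics/c6.png',a[...,::-1])
q=r.sense();print(q['tool_pos'],q['ft_force'],q['grip_force'])
```

```text
[612.96044567  56.9384429   62.15695993] [-11.6787347   -0.16920749  21.99955221] 35.238513965159655
```

View pics/c6.png

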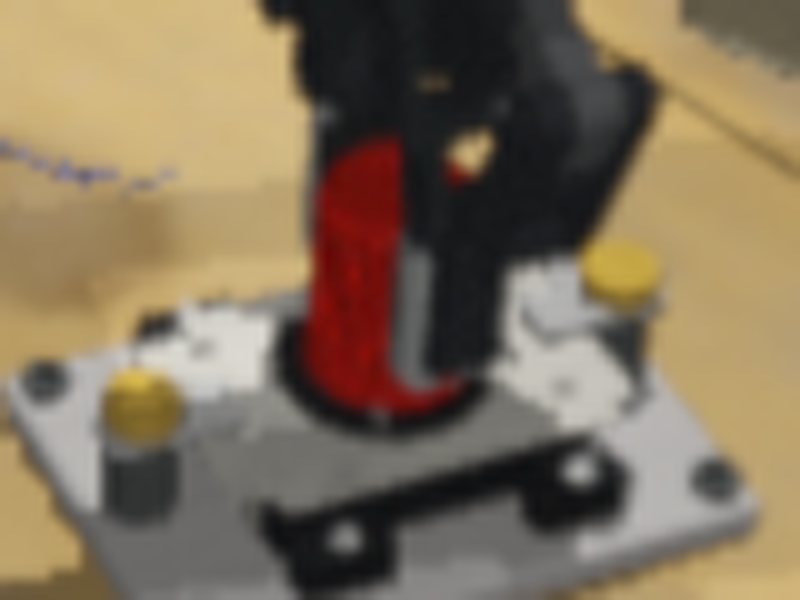

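The cap sits down on the black ring (rim centre ≈(385,405)), upright and still gripped, with a steady 22 N push. Handing in.

```bash
python3 -c "
from bench import r
print(r.hand_in())"
```

```text
the job is handed in; nothing more can be done
None
```

The leftmost red cap is clicked onto the spigot and pressed until the rubber ring bottomed out, judging by the force readings; I handed in at about 11 s with the gripper still on it, pushing down with 22 N at about 35 N a finger (the top of your range), and the mug was not touched.

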